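Hang the tube wheel on the slanted spindle of the tube mixer

TASK

Get the tube mixer ready for the samples waiting in the rack: hang the tube wheel on the mixer's slanted spindle, keeping hold of it while you slide it down along the spindle's own axis. Turn it under a light push until its slotted hub drops over the spindle's drive bar and the wheel sits fully home, then let go. Never force it (a light hand is enough), and leave the other things on the bench where they are.

Things in the scene. Friction and masses are not known exactly. Their poses are not given: they have to be found in the camera images.
- tube_wheel: Loose white tube wheel, 160 mm across its eight rim clips, about 0.18 kg, standing on its hub, grip up. Origin: centre of the hub's lower end; z = wheel axis, out through the grip. Grey hub 52 mm diameter, to z 42 mm; bore from below 14 mm diameter, 38 mm deep. Disc and clips at z 20 to 34 mm. Crossing slots along x and y, 9 mm wide and 9 mm deep, cut the lower end: alike every quarter turn.
- wheel_grip (a point): Middle of the wheel's grey finger grip, on the wheel axis 62 mm above the hub's lower end; axes as the wheel's. The grip is an upright bar with rounded edges, 48 mm long along x, 15 mm thick along y, from 20 mm below to 18 mm above this point; pinch it across y.
- mixer: Tube mixer fixed to the bench: white base 165 x 128 x 50 mm, black knob and switch on its front, two cheeks and between them a tilted grey motor head, in all about 160 mm high. Origin: centre of the underside; x to the back, z up; the spindle leans to its -x (its front, which faces half to the robot's right).
- spindle_seat: Fixed motor head of the mixer. Origin: centre of the round steel drive flange (56 mm diameter) on which the hub's lower end rests when home, 130 mm above the bench; z = spindle axis, out and up, 40 degrees from vertical. Home, the wheel's origin and z coincide with these (its turn about z does not matter by itself).
- spindle_tip (a point): Free end of the steel spindle, 34 mm along its axis from the flange; axes as spindle_seat. The spindle is 12 mm in diameter, the last 9 mm tapering to 6 mm.
- drive_bar (a point): Middle of the steel drive bar fixed across the spindle, 6 mm wide, 36 mm long, its flat top 7 mm above the flange. Its angle about the axis is random and NOT shown by this frame; a geared motor holds it with 0.15 N m, so a hub pressed on it with over about 15 N may drag it round. A hub riding on it stands 7 mm short of home and drops when a slot is within 0.08 rad of it: at most a quarter turn.
- bottle_a: Bystander: reagent bottle, 42 mm diameter, 88 mm high; origin at the centre of its underside.
- bottle_c: Bystander: small reagent bottle, 34 mm diameter, 62 mm high; origin at the centre of its underside.
- bottle_e: Bystander: small reagent bottle, 34 mm diameter, 62 mm high; origin at the centre of its underside.
- strip_vial: Bystander: test strip vial, 37 mm diameter, 66 mm high; origin at the centre of its underside.
- timer: Bystander: flat white bench timer, 64 x 66 x 19 mm; origin at the centre of its underside.
- tip_box: Bystander: box of pipette tips, 84 x 120 x 70 mm; origin at the centre of its underside.

How it is judged:
By the outcome, as a careful person would: the job done as asked, in the order asked, and still so for the second after the job is handed in, with the robot touching nothing.
It also fails if it takes over 51 s, if anything falls off the work surface, if the arm or the gripper's body presses on something with over 40 N, if the wrist force passes 120 N, or if a joint passes its speed limit or range.

ROBOT

A 6-joint arm with a two-finger parallel gripper is mounted at the origin on a cart in front of the work surface, level with it; the furniture and walls round the work are solid. World frame = base frame: x ahead of the robot, y to its left, z up, the work surface at z = 0. Lengths are in m, angles in rad, forces in N, time in s.
With the tool pointing down it reaches from about 0.35 to 0.775 m from the base axis. Payload 5.5 kg.
Tool frame: the origin (TCP) lies on the centre line of the jaws, within the pads' length; the fingertips stand 11 mm ahead of it and the grasp point (between the pads) lies 8 mm behind it (env.nose_length is the distance from the TCP to the fingertips, in m); x points along the fingers, z is the direction in which the jaws open and shut, and the axes are right-handed (so a half turn about x gives the same grasp; the last joint's range is limited). The gripper opens to 85 mm and grips with 20 to 120 N. Pads are 22 mm wide; open, the fingers measure 114 mm over their backs; the gripper's body (76 mm by 85 mm) begins 54 mm behind the grasp point. The pads swing forward as they close: fully open they stand 13 mm farther back than shut.
Start: joints at [-1.326, 0.313, 0.046, 1.304, 0, 1.431], TCP at [0.216, -0.533, 0.242] pointing down, gripper open.
Joint ranges: [-2.76, 2.76], [-0.86, 1.69], [-1.03, 1.26], [-2.2, 2.34], [-1.47, 1.5], [-3.14, 3.14]. Speed limits (rad/s): [2.57, 2.57, 3.14, 3.14, 3.14, 3.14].

INTERFACE

Orientations are given as a unit quaternion [w, x, y, z].
In Python, from workcell import env gives the robot as it stands. The module is installed in compiled form; this text tells all that it offers.
- The arm moves only by the tool step_arm, never from a script. Its argument "moves" is a list that holds one entry, the list of rows, each a list of 7 numbers: the turn, a rotation vector about the tool's x, y, z in rad, then the shift along the tool's x, y, z in m, then the opening, from 0 (shut) to 1 (fully open). In form: [[[rx, ry, rz, tx, ty, tz, grip], ...]]. A call has 1 to 12 rows; each row is the pose to reach, as a shift and turn from the pose measured when the call began, along the tool's axes at that moment; what a row does not reach only later rows make up. A row lasts 1/10 s, in which the tool goes at most 50 mm and 8.59 degrees, less where a joint would pass 70% of its speed; a pose out of reach is approached as far as the arm can. A call with a gripper value outside its range is refused whole. The fingers move at their own pace and stop on an object; "force" is the grip in N (left out, the last holds). Time passes only in rows, so rows that repeat a pose let the fingers close. It gives the time, the measured TCP pose, the force and the opening at its end, in the units of the state.
- env.get_state(): the state, without advancing time (a new reading comes with each control period).
- env.read_camera(name): name is "side" or "top" or "wrist"; returns (picture, depth): 420x560x3 uint8, red, green, blue; 420x560 float32, m along the optical axis (not along the pixel's ray), 0 where there is no reading.
- env.get_calibration(name): a dict with "mtx" (3x3 intrinsics, pixels), "distortion" ([k1, k2, p1, p2, k3] as OpenCV has them; the pictures are not rectified), "camera_from_world" (4x4, takes a point from world to camera coordinates); the wrist camera has in their place "T_tool_cam" (4x4, takes a point from camera to tool coordinates, whose origin is the TCP and whose axes are the tool frame's). Camera axes: x right, y down, z forward; pixel columns grow to the right and rows downward; lengths in m; the calibration is good to about 2 mm. A picture is of the moment at which its call begins: read the wrist's pose just before it. get_calibration takes no time and is no camera call.
- env.hand_in(): hands the job in, once; it reports no verdict.
Trained networks look in the newest picture that a camera, given by its name, has taken for a name from the list of things; names that differ only in an ending like _2 or _b are one class to them, and where a whole thing is asked for, a point or a joint stands for the part that bears it (a point fixed in the world has none). Each returns a list of dicts, best first, with "confidence" (0 to 1); they miss things now and then, are a little off and sometimes report something else, mostly with a low value. They report only what shows in the picture. A call takes as long as a camera call.
- env.boxes_of(camera, thing): "uv" ([column, row] in pixels, amid what is visible of it).
- env.silhouettes(camera, thing): "mask" (420x560 bool, what is visible of it) and "uv" ([column, row] in pixels, amid what is visible of it).
The state is a dict: "clock": time; "joint_pos": joint angles; "qvel": joint speeds; "tau": joint torques, N m; "tcp_pos": TCP position; "orientation": TCP orientation; "wrist_force": force on the tool from outside, world axes, zero at the start; "ft_torque": the same for the moment, N m; "finger_gap": finger opening in m.
Only numpy, scipy, OpenCV 4.12 (cv2) and the standard library are available. Lean on these libraries where they do the work, as an engineer would, in place of code of your own. Each camera call takes 0.05 s, during which the arm holds its last target.

## Working session

There is one attempt and no reset: what is moved stays moved. The work goes in short steps, Python scripts to look and compute and a tool call to move; the robot and the scene stay as the last step left them, time stands still between calls to the robot, and variables do not carry over. Pictures are saved under pics/ and viewed, and the job is handed in when it is done.

Besides the shell and the picture viewer there is one more tool, called after "Call:" as name(argument=value, ...) on one line, values as JSON. step_arm: Moves the arm, as the interface text tells. Its arguments: {"type":"object","properties":{"moves":{"type":"array","items":{"type":"array","items":{"type":"array","items":{"type":"number"}}}},"force":{"type":"number"}},"required":["moves"]}

```bash
mkdir -p pics; ls
cat > h.py <<'E'
import numpy as np, cv2
from workcell import env
from scipy.spatial.transform import Rotation as R
def q2R(q): return R.from_quat([q[1],q[2],q[3],q[0]]).as_matrix()
def Ttool(s=None):
    s=s or env.get_state(); T=np.eye(4); T[:3,:3]=q2R(s['orientation']); T[:3,3]=s['tcp_pos']; return T
def world_from_cam(name,s=None):
    c=env.get_calibration(name)
    if name=='wrist': return Ttool(s)@np.array(c['T_tool_cam'])
    return np.linalg.inv(np.array(c['camera_from_world']))
def cloud(name,depth,W):
    c=env.get_calibration(name); h,w=depth.shape
    uv=np.stack(np.meshgrid(np.arange(w),np.arange(h)),-1).reshape(-1,1,2).astype(np.float64)
    n=cv2.undistortPoints(uv,np.array(c['mtx']),np.array(c['distortion'])).reshape(h,w,2)
    P=np.concatenate([n*depth[...,None],depth[...,None]],-1)
    P=P@W[:3,:3].T+W[:3,3]; P[depth<=0]=np.nan
    return P
def snap(name,tag):
    s=env.get_state(); W=world_from_cam(name,s); im,d=env.read_camera(name)
    cv2.imwrite(f'pics/{tag}.png',im[...,::-1]); np.savez(f'{tag}.npz',im=im,d=d,W=W,P=cloud(name,d,W))
    return im,d,cloud(name,d,W)
E
python3 - <<'E'
from h import *
print(env.get_state(), env.nose_length)
for c in ['side','top','wrist']:
    im,d,P=snap(c,c+'0')
    print(c,world_from_cam(c).round(3).tolist())
    for t in ['tube_wheel','wheel_grip','mixer','spindle_seat']:
        for r in env.silhouettes(c,t)[:2]:
            m=r['mask']; q=P[m]; q=q[~np.isnan(q[:,0])]
            print(t,round(r['confidence'],2),r['uv'],m.sum(),np.nanmedian(q,0).round(3) if len(q) else None)
            cv2.imwrite(f'{c}_{t}.png',m.astype(np.uint8)*255) if r['confidence']>.4 else 0
E
```

```text
pics
{'clock': 0.0, 'joint_pos': array([-1.32557720e+00,  3.13993072e-01,  4.49620375e-02,  1.30355736e+00,
       -1.42843082e-05,  1.43120818e+00]), 'qvel': array([-1.29065225e-03,  8.12503019e-04,  6.74211197e-05,  6.93598730e-04,
       -9.15962949e-04, -6.45151618e-04]), 'tau': array([-8.75963860e-05, -4.80626678e+01,  2.98532724e+01,  1.93779438e-02,
        8.33561870e-06,  8.36424050e-06]), 'tcp_pos': array([ 0.21571921, -0.53248137,  0.24140607]), 'orientation': array([ 0.58590844,  0.39558418,  0.58685728, -0.39474421]), 'wrist_force': array([-0.43305219, -0.43241827, -0.42771225]), 'ft_torque': array([ 0.02160511,  0.01456806, -0.03770241]), 'finger_gap': 0.0850234982142005} 0.011
side [[-0.915, -0.257, 0.31, 0.18], [-0.402, 0.596, -0.694, 0.838], [-0.006, -0.76, -0.649, 0.853], [0.0, 0.0, 0.0, 1.0]]
tube_wheel 0.85 [341.9, 184.0] 1041 [ 0.46  -0.221  0.029]
wheel_grip 0.86 [345.1, 184.0] 984 [ 0.46  -0.221  0.029]
mixer 0.92 [278.4, 264.4] 2898 [0.486 0.225 0.084]
spindle_seat 0.67 [277.3, 257.4] 1317 [0.491 0.215 0.113]
spindle_seat 0.31 [343.9, 184.7] 979 [ 0.46  -0.221  0.029]
top [[0.012, -0.975, 0.223, 0.246], [-1.0, -0.013, -0.002, 0.032], [0.005, -0.223, -0.975, 1.327], [0.0, 0.0, 0.0, 1.0]]
tube_wheel 0.96 [387.2, 243.5] 1918 [ 0.465 -0.231  0.03 ]
tube_wheel 0.59 [148.3, 191.0] 262 [0.583 0.369 0.063]
wheel_grip 0.89 [384.9, 243.5] 1828 [ 0.465 -0.232  0.03 ]
spindle_seat 0.98 [209.8, 221.5] 1098 [0.493 0.193 0.126]
spindle_seat 0.4 [221.3, 224.5] 3536 [0.495 0.182 0.053]
wrist [[0.375, -0.887, -0.267, 0.284], [-0.927, -0.359, -0.109, -0.506], [0.0, 0.288, -0.957, 0.374], [0.0, 0.0, 0.0, 1.0]]
```

View pics/side0.png

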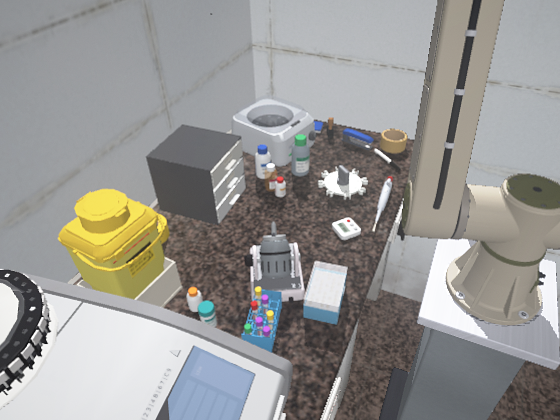

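View pics/top0.png

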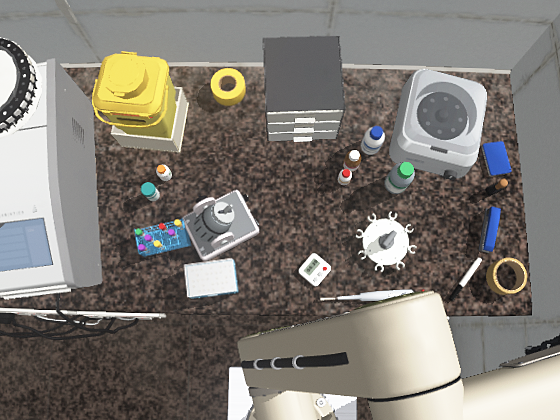

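```bash
ls . pics; python3 -c "
from workcell import env
print(env.get_state()['clock'])"
```

```text
.:
h.py
pics
side0.npz
side_mixer.png
side_spindle_seat.png
side_tube_wheel.png
side_wheel_grip.png
top0.npz
top_spindle_seat.png
top_tube_wheel.png
top_wheel_grip.png
wrist0.npz

pics:
side0.png
top0.png
wrist0.png
0.75
```

Run:
```python
import numpy as np,cv2
t=np.load('top0.npz'); s=np.load('side0.npz')
a=cv2.resize(t['im'][170:290,170:270],None,fx=4,fy=4,interpolation=cv2.INTER_CUBIC)
b=cv2.resize(t['im'][200:280,350:425],None,fx=5,fy=5,interpolation=cv2.INTER_CUBIC)
c=cv2.resize(s['im'][215:305,240:310],None,fx=5,fy=5,interpolation=cv2.INTER_CUBIC)
for n,i in dict(a=a,b=b,c=c).items(): 
  cv2.imwrite(f'pics/z{n}.png',i[...,::-1])
H=500
cv2.imwrite('pics/z.png',np.hstack([cv2.resize(i,(int(i.shape[1]*300/i.shape[0]),300)) for i in (a,b,c)])[...,::-1])
P=t['P']
# wheel: grip top points
m=cv2.imread('top_tube_wheel.png',0)>0
for nm,T in (('top',t),('side',s)):
  P=T['P']; sel=(abs(P[...,0]-.465)<.12)&(abs(P[...,1]+.231)<.12)
  for lo,hi in ((.01,.045),(.055,.09)):
    q=P[sel&(P[...,2]>lo)&(P[...,2]<hi)]; print(nm,len(q),q.mean(0),q.min(0),q.max(0))
  q=P[sel&(P[...,2]>.07)]
  if len(q)>3:
    u,S,v=np.linalg.svd((q-q.mean(0))[:,:2]); print(v,S)
  sel=(abs(P[...,0]-.49)<.12)&(abs(P[...,1]-.19)<.1)&(P[...,2]>.12)
  q=P[sel]; i=np.argsort(-q[:,2])[:25]; print(q[i][:].round(3).tolist())
```

```text
top 1736 [ 0.46581312 -0.23318402  0.03030248] [ 0.35018162 -0.3117182   0.01024546] [ 0.54316039 -0.15756123  0.04473257]
top 129 [ 0.46496219 -0.23237667  0.07704291] [ 0.44517396 -0.25152052  0.05605167] [ 0.48790119 -0.21627002  0.08605321]
[[-0.80400438  0.59462338]
 [-0.59462338 -0.80400438]] [0.14500889 0.04655438]
[[0.526, 0.149, 0.159], [0.526, 0.152, 0.158], [0.522, 0.152, 0.158], [0.519, 0.159, 0.158], [0.527, 0.154, 0.157], [0.525, 0.15, 0.157], [0.522, 0.154, 0.156], [0.525, 0.154, 0.156], [0.525, 0.157, 0.156], [0.52, 0.157, 0.155], [0.522, 0.157, 0.155], [0.52, 0.152, 0.155], [0.525, 0.152, 0.155], [0.518, 0.156, 0.155], [0.527, 0.157, 0.154], [0.52, 0.154, 0.154], [0.52, 0.161, 0.154], [0.523, 0.159, 0.153], [0.518, 0.154, 0.152], [0.524, 0.15, 0.151], [0.526, 0.16, 0.15], [0.514, 0.187, 0.15], [0.502, 0.182, 0.15], [0.519, 0.159, 0.149], [0.519, 0.152, 0.149]]
side 843 [ 0.46289629 -0.22260492  0.02879107] [ 0.34528943 -0.31141952  0.01563129] [ 0.54320277 -0.15494438  0.04408582]
side 111 [ 0.46467894 -0.22714902  0.07088215] [ 0.44544574 -0.24954648  0.0554189 ] [ 0.48694304 -0.21241988  0.08359479]
[[-0.77379039  0.63344174]
 [ 0.63344174  0.77379039]] [0.11208665 0.03666751]
[[0.523, 0.158, 0.16], [0.525, 0.154, 0.159], [0.52, 0.158, 0.158], [0.524, 0.151, 0.156], [0.523, 0.153, 0.156], [0.523, 0.157, 0.156], [0.519, 0.155, 0.155], [0.525, 0.161, 0.155], [0.52, 0.158, 0.154], [0.523, 0.159, 0.154], [0.519, 0.161, 0.154], [0.528, 0.153, 0.153], [0.527, 0.155, 0.152], [0.524, 0.161, 0.152], [0.522, 0.149, 0.152], [0.522, 0.16, 0.152], [0.521, 0.163, 0.152], [0.518, 0.157, 0.151], [0.52, 0.153, 0.15], [0.505, 0.192, 0.15], [0.516, 0.155, 0.15], [0.518, 0.159, 0.149], [0.524, 0.161, 0.149], [0.503, 0.19, 0.149], [0.519, 0.162, 0.149]]
```

View pics/z.png

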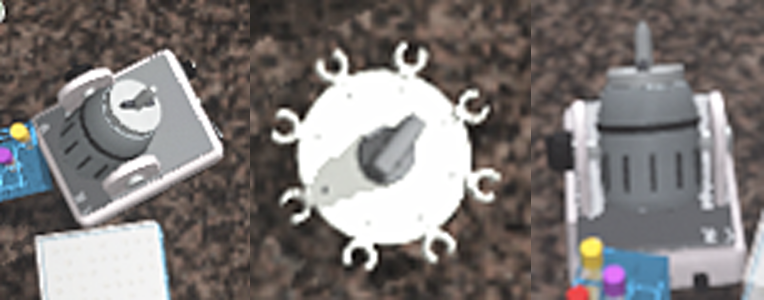

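View pics/wrist0.png

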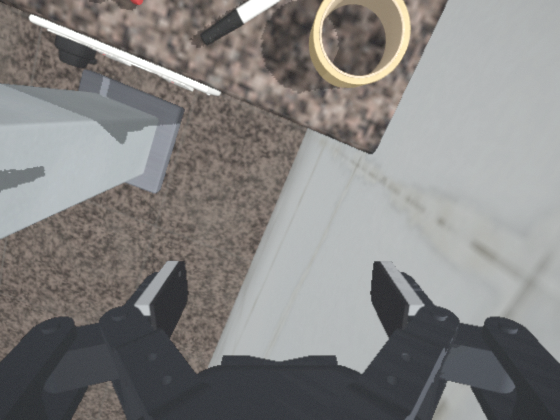

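```bash
cat >> h.py <<'E'
def rel(Rt,pt,s=None):
    T=Ttool(s); r=R.from_matrix(T[:3,:3].T@Rt).as_rotvec(); t=T[:3,:3].T@(np.array(pt)-T[:3,3])
    return np.r_[r,t].round(4).tolist()
def align(Rm,xdir):
    x=Rm[:,0]; xd=np.array(xdir)/np.linalg.norm(xdir); ax=np.cross(x,xd); s=np.linalg.norm(ax); 
    if s<1e-9: return Rm
    return R.from_rotvec(ax/s*np.arctan2(s,x@xd)).as_matrix()@Rm
def axis(azdeg,tilt=40): 
    a,t=np.radians([azdeg,tilt]); return np.array([np.sin(t)*np.cos(a),np.sin(t)*np.sin(a),np.cos(t)])
E
python3 - <<'E'
from h import *
print(Ttool().round(3).tolist()); print(np.array(env.get_calibration('wrist')['T_tool_cam']).round(3).tolist())
a=axis(-60); p=np.array([.512,.173,.130])+.14*a
R0=Ttool()[:3,:3]
Rt=align(R.from_euler('z',1.4).as_matrix()@R0,-a)
print(a,p,Rt.round(2).tolist()); print(rel(Rt,p))
t=np.load('top0.npz');P=t['P']
# mixer base deck: z 0.045-0.053
sel=(abs(P[...,0]-.49)<.13)&(abs(P[...,1]-.19)<.13)&(abs(P[...,2]-.05)<.004)
q=P[sel][:,:2]; print(len(q),cv2.minAreaRect(q.astype(np.float32)))
E
```

```text
[[0.0, 0.927, 0.375, 0.216], [-0.0, 0.375, -0.927, -0.533], [-1.0, -0.0, 0.0, 0.242], [0.0, 0.0, 0.0, 1.0]]
[[-0.0, -0.288, 0.957, -0.131], [-0.0, -0.957, -0.288, 0.073], [1.0, -0.0, 0.0, 0.0], [0.0, 0.0, 0.0, 1.0]]
[ 0.3213938  -0.5566704   0.76604444] [0.55699513 0.09506614 0.23724622] [[-0.32, -0.1, 0.94], [0.56, 0.78, 0.27], [-0.77, 0.61, -0.2]]
[-1.3388, 0.6405, 0.4026, 0.005, 0.5519, -0.4541]
1193 ((0.49744465947151184, 0.19825196266174316), (0.21645261347293854, 0.20082399249076843), 64.40452575683594)
```

Call:
step_arm(moves=[[[-0.66,0.16,0.1,-0.08,0.28,-0.23,1],[-0.66,0.16,0.1,-0.08,0.28,-0.23,1],[-0.66,0.16,0.1,-0.08,0.28,-0.23,1],[-0.66,0.16,0.1,-0.08,0.28,-0.23,1],[-0.66,0.16,0.1,-0.08,0.28,-0.23,1],[-1.339,0.64,0.403,-0.02,0.552,-0.454,1],[-1.339,0.64,0.403,-0.02,0.552,-0.454,1],[-1.339,0.64,0.403,-0.02,0.552,-0.454,1],[-1.339,0.64,0.403,-0.02,0.552,-0.454,1],[-1.339,0.64,0.403,-0.02,0.552,-0.454,1],[-1.339,0.64,0.403,-0.02,0.552,-0.454,1],[-1.339,0.64,0.403,-0.02,0.552,-0.454,1]]])

```text
clock: 1.95
tcp_pos: [0.5004, -0.0105, 0.2681]
orientation: [0.561, 0.151, 0.759, 0.294]
wrist_force: [0.7, -1.9, -0.1]
finger_gap: 0.0853
```

Run:
```python
from h import *
s=env.get_state(); print(s['clock'],s['joint_pos'].round(3),s['tcp_pos'].round(3))
a=axis(-60); p=np.array([.512,.173,.130])+.14*a
Rt=align(R.from_euler('z',1.4).as_matrix()@np.array([[0,.927,.375],[0,.375,-.927],[-1,0,0]]),-a)
print(rel(Rt,p))
```

```text
1.95 [-0.411  0.581  0.295  1.885  0.392  0.822] [ 0.5   -0.011  0.268]
[0.0004, -0.004, -0.0041, 0.0641, 0.0579, 0.0886]
```

Call:
step_arm(moves=[[[0,0,0,0.064,0.058,0.088,1],[0,0,0,0.064,0.058,0.088,1],[0,0,0,0.064,0.058,0.088,1],[0,0,0,0.064,0.058,0.088,1],[0,0,0,0.064,0.058,0.088,1]]])

```text
clock: 2.45
tcp_pos: [0.5562, 0.0953, 0.2372]
orientation: [0.56, 0.151, 0.76, 0.294]
wrist_force: [-0.0, -0.2, -0.0]
finger_gap: 0.0856
```

Run:
```python
from h import *
s=env.get_state(); print(s['clock'],s['joint_pos'].round(3),s['tcp_pos'].round(3),s['qvel'].round(3))
snap('wrist','w1')
for t in ['spindle_seat','spindle_tip','drive_bar']:
    for r in env.boxes_of('wrist',t)[:2]: print(t,r)
```

```text
2.45 [-0.224  0.646  0.346  1.796  0.491  0.996] [0.556 0.095 0.237] [-0.036 -0.015 -0.003  0.008  0.    -0.   ]
spindle_seat {'uv': [281.2, 188.1], 'confidence': 0.57}
spindle_tip {'uv': [283.5, 193.1], 'confidence': 0.96}
drive_bar {'uv': [281.6, 193.3], 'confidence': 0.89}
```

View pics/w1.png

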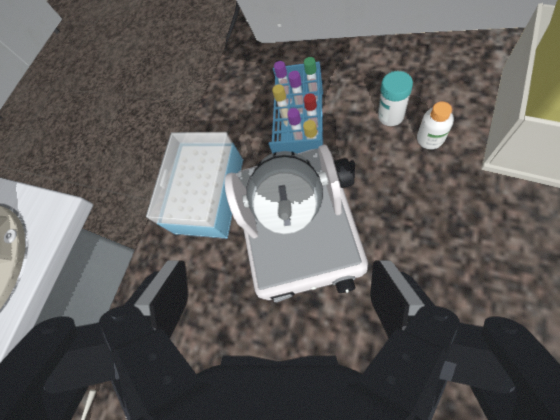

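Run:
```python
from h import *
t=np.load('w1.npz');P=t['P'];im=t['im']
c=cv2.resize(im[150:250,230:335],None,fx=7,fy=6,interpolation=cv2.INTER_CUBIC); 
c=cv2.resize(im[150:250,230:340],None,fx=6,fy=6,interpolation=cv2.INTER_CUBIC); cv2.imwrite('pics/w1z.png',c[...,::-1])
# flange plane
vv,uu=np.mgrid[0:420,0:560]
g=P[160:240,235:335].reshape(-1,3); g=g[~np.isnan(g[:,0])]
a=axis(-60)
h=g@a
hist,e=np.histogram(h,bins=np.arange(h.min(),h.max(),.003)); print([(round(x,3),int(n)) for x,n in zip(e,hist) if n>20])
# ransac plane w/ normal near a
rng=np.random.default_rng(0);best=None
near=g[np.abs(g@a-(np.array([.512,.173,.13])@a))<.012]
for _ in range(500):
    q=near[rng.choice(len(near),3,False)];n=np.cross(q[1]-q[0],q[2]-q[0]);l=np.linalg.norm(n)
    if l<1e-9: continue
    n/=l; n*=np.sign(n[2]); inl=np.abs((near-q[0])@n)<.0015
    if n@a>.95 and (best is None or inl.sum()>best.sum()): best=inl
q=near[best]; c0=q.mean(0); n=np.linalg.svd(q-c0)[2][2]; n*=np.sign(n[2])
print(best.sum(),len(near),c0,n,'az',np.degrees(np.arctan2(n[1],n[0])),'tilt',np.degrees(np.arccos(n[2])))
u=np.cross([0,0,1],n);u/=np.linalg.norm(u);v=np.cross(n,u)
xy=np.c_[(q-c0)@u,(q-c0)@v].astype(np.float32)
print(cv2.minEnclosingCircle(xy), (c0+u*cv2.minEnclosingCircle(xy)[0][0]+v*cv2.minEnclosingCircle(xy)[0][1]))
```

```text
[(np.float64(-0.021), 22), (np.float64(-0.018), 58), (np.float64(-0.015), 51), (np.float64(0.042), 28), (np.float64(0.045), 40), (np.float64(0.048), 82), (np.float64(0.051), 68), (np.float64(0.054), 45), (np.float64(0.057), 40), (np.float64(0.06), 44), (np.float64(0.063), 26), (np.float64(0.066), 23), (np.float64(0.084), 22), (np.float64(0.087), 30), (np.float64(0.09), 52), (np.float64(0.093), 75), (np.float64(0.096), 102), (np.float64(0.099), 122), (np.float64(0.102), 178), (np.float64(0.105), 257), (np.float64(0.108), 275), (np.float64(0.111), 282), (np.float64(0.114), 231), (np.float64(0.117), 186), (np.float64(0.12), 165), (np.float64(0.123), 127), (np.float64(0.126), 53), (np.float64(0.129), 50), (np.float64(0.132), 80), (np.float64(0.135), 164), (np.float64(0.138), 62), (np.float64(0.141), 125), (np.float64(0.144), 236), (np.float64(0.147), 304), (np.float64(0.15), 346), (np.float64(0.153), 172), (np.float64(0.156), 157), (np.float64(0.159), 323), (np.float64(0.162), 120), (np.float64(0.165), 35), (np.float64(0.168), 219), (np.float64(0.171), 2346), (np.float64(0.177), 148), (np.float64(0.195), 31), (np.float64(0.198), 42), (np.float64(0.201), 31), (np.float64(0.204), 64)]
2479 3362 [0.51644955 0.16959914 0.13080182] [ 0.31054602 -0.56399139  0.7651633 ] az -61.1618558975926 tilt 40.07847752389173
((-0.00013562901585828513, -0.001073395018465817), 0.028025439009070396) [0.51672689 0.16881425 0.13011073]
```

View pics/w1z.png

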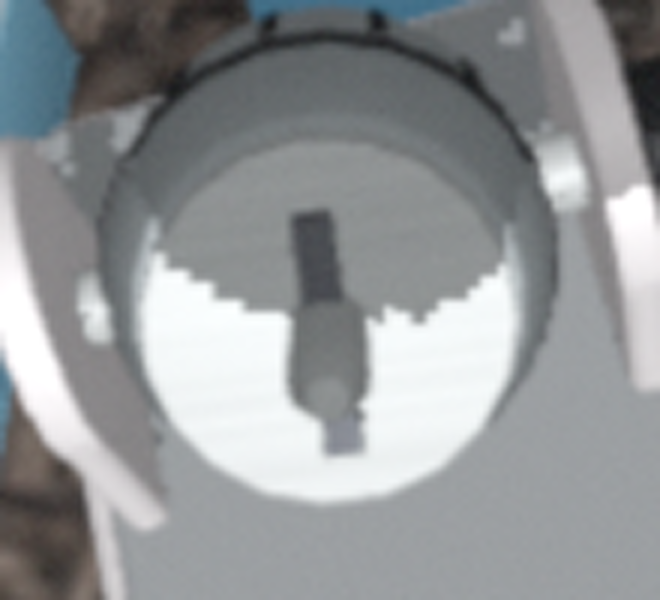

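Run:
```python
from h import *
t=np.load('w1.npz');P=t['P'];W=t['W']
S=np.array([.51673,.16881,.1301]); n=np.array([.31055,-.56399,.76516]); n/=np.linalg.norm(n)
g=P[150:250,230:335].reshape(-1,3); g=g[~np.isnan(g[:,0])]; d=g-S; h=d@n; r=np.linalg.norm(d-np.outer(h,n),axis=1)
u=np.cross([0,0,1],n);u/=np.linalg.norm(u);v=np.cross(n,u)
for lo,hi in ((.012,.022),(.022,.03),(.03,.034),(.034,.04)):
    m=(h>lo)&(h<hi)&(r<.015); print(lo,m.sum(),(d[m]@u).mean(),(d[m]@v).mean(),h[m].max() if m.any() else 0)
# bar
m=(h>.004)&(h<.009)&(r<.022); x=np.c_[d[m]@u,d[m]@v]; k=np.linalg.norm(x,axis=1)>.008
print('bar pts',k.sum(),h[m][k].mean(),x[k].mean(0)); w=np.linalg.svd(x[k])[2][0]; print(w,'len',(x[k]@w).min(),(x[k]@w).max(), 'across',(x[k]@np.array([-w[1],w[0]])).min(),(x[k]@np.array([-w[1],w[0]])).max())
b=w[0]*u+w[1]*v; print('bar dir world',b, 'angle in tool frame (from z toward y)',Ttool()[:3,:3].T@b)
np.savez('seat.npz',S=S,n=n,b=b,u=u,v=v)
# pixel version
c=env.get_calibration('wrist')
pts=[]
for px in ((282.2,185.5),(287.2,225.3)):
    q=cv2.undistortPoints(np.array([[px]],float),np.array(c['mtx']),np.array(c['distortion']))[0,0]
    dr=W[:3,:3]@np.r_[q,1]; o=W[:3,3]; k=((S+.007*n-o)@n)/(dr@n); pts.append(o+k*dr)
e=pts[1]-pts[0]; print(np.linalg.norm(e),e/np.linalg.norm(e), (np.mean(pts,0)-S)@u,(np.mean(pts,0)-S)@v)
```

```text
0.012 47 0.0015034303319181378 0.00403340176737234 0.02193078619154937
0.022 89 0.0007095835733042967 0.00235937540433807 0.029974312964978694
0.03 65 0.00013355192422030652 0.001018409113987405 0.033975343074524204
0.034 20 -6.054247754813175e-06 0.0001696478260015034 0.035532844718220775
bar pts 127 0.006853785546693619 [0.00042379 0.00346884]
[0.13966645 0.99019861] len -0.018267503996941013 0.017901268576810243 across -0.002954730783113099 0.003120168986127449
bar dir world [-0.24310726  0.73106579  0.63752778] angle in tool frame (from z toward y) [ 0.00108894  0.98797055 -0.15463832]
0.03606133066579524 [ 0.21701558 -0.74163558 -0.634729  ] 0.0006074460649444154 -9.831547355725256e-05
```

Run:
```python
from h import *
z=np.array([.61,.79,0]);z/=np.linalg.norm(z);x=np.array([0,0,-1.]);Rt=np.c_[x,np.cross(z,x),z]
print(rel(Rt,[.465,-.2325,.22]))
```

```text
[-0.6707, 0.0273, -0.7162, -0.139, -0.2571, -0.172]
```

Call:
step_arm(moves=[[[0,0,0,-0.04,0,0,1],[-0.671,0.027,-0.716,-0.139,-0.257,-0.172,1],[-0.671,0.027,-0.716,-0.139,-0.257,-0.172,1],[-0.671,0.027,-0.716,-0.139,-0.257,-0.172,1],[-0.671,0.027,-0.716,-0.139,-0.257,-0.172,1],[-0.671,0.027,-0.716,-0.139,-0.257,-0.172,1],[-0.671,0.027,-0.716,-0.139,-0.257,-0.172,1],[-0.671,0.027,-0.716,-0.139,-0.257,-0.172,1],[-0.671,0.027,-0.716,-0.139,-0.257,-0.172,1],[-0.671,0.027,-0.716,-0.139,-0.257,-0.172,1],[-0.671,0.027,-0.716,-0.139,-0.257,-0.172,1],[-0.671,0.027,-0.716,-0.139,-0.257,-0.172,1]]])

```text
clock: 3.85
tcp_pos: [0.4658, -0.2321, 0.2201]
orientation: [0.635, -0.312, 0.634, 0.312]
wrist_force: [0.0, -0.0, -0.4]
finger_gap: 0.0852
```

Run:
```python
from h import *
s=env.get_state(); print(s['clock'],s['joint_pos'].round(3),s['tcp_pos'].round(3),s['qvel'].round(3))
z=np.array([.61,.79,0]);z/=np.linalg.norm(z);x=np.array([0,0,-1.]);Rt=np.c_[x,np.cross(z,x),z]
print(rel(Rt,[.465,-.2325,.22]))
im,d,P=snap('wrist','w2')
q=P.reshape(-1,3); q=q[~np.isnan(q[:,0])]; q=q[np.linalg.norm(q[:,:2]-[.465,-.2325],axis=1)<.095]
disc=q[(q[:,2]>.028)&(q[:,2]<.039)]; print('disc',len(disc),np.median(disc[:,2]))
c=disc[np.linalg.norm(disc[:,:2]-[.465,-.2325],axis=1)<.078]
print(cv2.minEnclosingCircle(disc[:,:2].astype(np.float32)))
top=q[(q[:,2]>.074)&(q[:,2]<.09)]; print('grip',len(top),top[:,2].max(),cv2.minAreaRect(top[:,:2].astype(np.float32)),np.linalg.svd(top[:,:2]-top[:,:2].mean(0))[2][0],top.mean(0))
```

```text
3.85 [-6.170e-01  2.160e-01 -1.380e-01  1.217e+00  1.000e-03  4.000e-02] [ 0.466 -0.232  0.22 ] [ 0.007  0.005 -0.004 -0.003 -0.    -0.003]
[0.0007, 0.0007, -0.0007, 0.0001, 0.0003, -0.0008]
disc 7628 0.02893095026054368
((0.46764642000198364, -0.23493990302085876), 0.07908660173416138)
grip 857 0.08175203046897 ((0.467180460691452, -0.23424693942070007), (0.01634177565574646, 0.046791572123765945), 51.880027770996094) [ 0.78049016 -0.62516806] [ 0.46628953 -0.2336776   0.07871695]
```

View pics/w2.png

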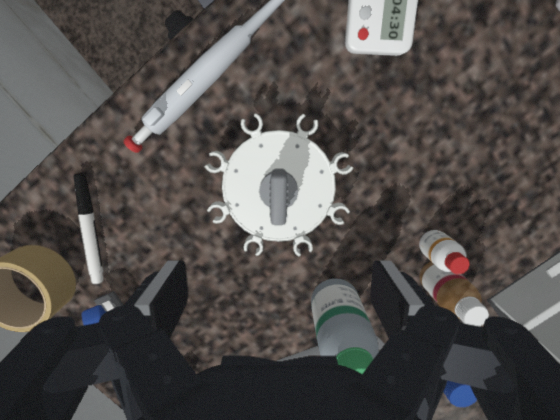

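Run:
```python
from h import *
z=np.array([.622,.783,0]);z/=np.linalg.norm(z);x=np.array([0,0,-1.]);Rt=np.c_[x,np.cross(z,x),z]
print(rel(Rt,[.4672,-.2342,.057]))
```

```text
[0.0149, 0.0006, -0.0009, 0.1629, -0.0027, -0.001]
```

Call:
step_arm(moves=[[[0.015,0,0,0.05,-0.0027,-0.001,1],[0.015,0,0,0.1,-0.0027,-0.001,1],[0.015,0,0,0.14,-0.0027,-0.001,1],[0.015,0,0,0.163,-0.0027,-0.001,1],[0.015,0,0,0.163,-0.0027,-0.001,1],[0.015,0,0,0.163,-0.0027,-0.001,1],[0.015,0,0,0.163,-0.0027,-0.001,1]]])

```text
clock: 4.6
tcp_pos: [0.4688, -0.2349, 0.0586]
orientation: [0.637, -0.308, 0.636, 0.307]
wrist_force: [0.5, -0.9, 0.2]
finger_gap: 0.0852
```

Call:
step_arm(force=50, moves=[[[0,0,0,0,0,0,0],[0,0,0,0,0,0,0],[0,0,0,0,0,0,0],[0,0,0,0,0,0,0],[0,0,0,0,0,0,0],[0,0,0,0,0,0,0],[0,0,0,0,0,0,0],[0,0,0,0,0,0,0],[0,0,0,0,0,0,0],[0,0,0,0,0,0,0]]])

```text
clock: 5.6
tcp_pos: [0.469, -0.2351, 0.0589]
orientation: [0.637, -0.308, 0.636, 0.307]
wrist_force: [-1.6, -0.2, 5.2]
finger_gap: 0.0145
```

Call:
step_arm(moves=[[[0,0,0,-0.02,0,0,0],[0,0,0,-0.05,0,0,0],[0,0,0,-0.09,0,0,0],[0,0,0,-0.14,0,0,0],[0,0,0,-0.18,0,0,0],[0,0,0,-0.2,0,0,0],[0,0,0,-0.2,0,0,0],[0,0,0,-0.2,0,0,0]]])

```text
clock: 6.4
tcp_pos: [0.4681, -0.2346, 0.2576]
orientation: [0.637, -0.308, 0.636, 0.307]
wrist_force: [0.2, 0.0, -2.1]
finger_gap: 0.0138
```

Run:
```python
from h import *
s=env.get_state(); print(s['clock'],s['joint_pos'].round(3),s['tcp_pos'].round(4),s['wrist_force'].round(2),s['finger_gap'])
im,d,P=snap('wrist','w3')
T=Ttool(s); L=(P-T[:3,3])@T[:3,:3]  # tool coords
np.save('L3.npy',L)
q=L.reshape(-1,3); q=q[~np.isnan(q[:,0])]; q=q[(np.linalg.norm(q[:,1:],axis=1)<.1)&(q[:,0]>.0)&(q[:,0]<.08)]
hist,e=np.histogram(q[:,0],bins=np.arange(0,.08,.002)); print([(round(float(x),3),int(n)) for x,n in zip(e,hist) if n>20])
```

```text
6.4 [-6.180e-01  2.080e-01 -5.600e-02  1.306e+00  1.000e-03  5.300e-02] [ 0.4681 -0.2346  0.2576] [ 0.22  0.02 -2.15] 0.0137912093724255
[(0.0, 139), (0.002, 130), (0.004, 93), (0.006, 76), (0.008, 42), (0.01, 40), (0.012, 39), (0.014, 36), (0.016, 652), (0.018, 148), (0.022, 59), (0.024, 1809), (0.026, 1382), (0.028, 7983), (0.03, 14157), (0.032, 400), (0.034, 371), (0.036, 334), (0.038, 241), (0.04, 23)]
```

View pics/w3.png

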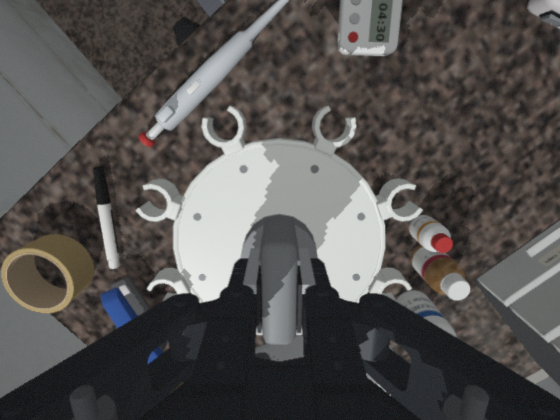

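Run:
```python
from h import *
from scipy.optimize import least_squares
L=np.load('L3.npy')
m=(L[...,0]>.027)&(L[...,0]<.0345)&(np.linalg.norm(L[...,1:],axis=-1)<.1)
q=L[m]
# plane fit robust
c=np.median(q,0)
A=np.c_[q[:,1:],np.ones(len(q))]
r=least_squares(lambda k:A@k-q[:,0],[0,0,c[0]],loss='soft_l1',f_scale=.0005).x
print('plane: x = %.4f y + %.4f z + %.4f'%tuple(r))
res=A@r-q[:,0]; q=q[abs(res)<.001]; print(len(q), np.std(res))
# hub top
h=L[(L[...,0]>.015)&(L[...,0]<.0195)&(np.linalg.norm(L[...,1:],axis=-1)<.035)]; print('hub',np.median(h,0),len(h))
# disc outer edge: use mask contour after opening to remove clips
mask=np.zeros(m.shape,np.uint8); mask[m]=255
mask=cv2.morphologyEx(mask,cv2.MORPH_OPEN,cv2.getStructuringElement(cv2.MORPH_ELLIPSE,(31,31)))
cs,_=cv2.findContours(mask,cv2.RETR_EXTERNAL,cv2.CHAIN_APPROX_NONE)
ct=max(cs,key=cv2.contourArea)[:,0]; ct=ct[ct[:,1]<270]
e=L[ct[:,1],ct[:,0]]; e=e[~np.isnan(e[:,0])]
e=e[np.linalg.norm(e[:,1:],axis=1)>.045]
f=least_squares(lambda k:np.hypot(e[:,1]-k[0],e[:,2]-k[1])-k[2],[0,0,.06],loss='soft_l1',f_scale=.0005); print('circle y,z,r',f.x,len(e),np.abs(f.fun).mean())
cp=[]
# clip circle: outer points beyond disc
full=L[(L[...,0]>.020)&(L[...,0]<.034)]
rr=np.hypot(full[:,1]-f.x[0],full[:,2]-f.x[1]); print('max radius', np.sort(rr[rr<.1])[-5:])
# hub circle top: points
g=L[(L[...,0]>-.06)&(L[...,0]<.0)&(abs(L[...,2])<.012)&(L[...,1]>0.01)]
print('grip y max',np.sort(g[:,1])[-5:] if len(g) else None)
# circle of hub edge
hm=((L[...,0]>.0145)&(L[...,0]<.0205)&(np.linalg.norm(L[...,1:],axis=-1)<.035)&(L[...,1]>0))
p=L[hm]; hull=cv2.convexHull(p[:,1:].astype(np.float32))[:,0]; hull=hull[hull[:,0]>.012]
f2=least_squares(lambda k:np.hypot(hull[:,0]-k[0],hull[:,1]-k[1])-k[2],[0,0,.026],loss='soft_l1',f_scale=.0005);print('hub circle',f2.x,len(hull),np.abs(f2.fun).mean())
```

```text
plane: x = -0.0022 y + 0.0009 z + 0.0303
19451 0.000845075092086352
hub [0.01737249 0.01038141 0.00122077] 802
circle y,z,r [ 0.00791911 -0.04247893  0.01478476] 86 0.0013149004468341664
max radius [0.09998121 0.09998446 0.09998715 0.09998785 0.09999072]
grip y max [0.02546961 0.02547097 0.02555226 0.02560507 0.0256882 ]
hub circle [ 0.00948995 -0.00040678  0.01563989] 10 0.0002144417611495376
```

Run:
```python
from h import *
from scipy.optimize import least_squares
L=np.load('L3.npy'); im=np.load('w3.npz')['im']
m=(L[...,0]>.0275)&(L[...,0]<.033)
mask=(m*255).astype(np.uint8); cv2.imwrite('pics/m3.png',mask)
y,z=L[...,1][m],L[...,2][m]
for c0 in [(0.,0.)]:
  c=np.array(c0)
  for it in range(4):
    a=np.arctan2(z-c[1],y-c[0]); r=np.hypot(y-c[0],z-c[1]); pts=[]
    for k in np.arange(-1.7,1.7,.04):
        s=np.sort(r[(abs(a-k)<.02)&(r>.03)&(r<.09)])
        if len(s)<30: continue
        gap=np.where(np.diff(s)>.0015)[0]
        e=s[gap[0]] if len(gap) else s[-1]
        pts.append((k,e))
    pts=np.array(pts); X=c+np.c_[pts[:,1]*np.cos(pts[:,0]),pts[:,1]*np.sin(pts[:,0])]
    ok=abs(pts[:,1]-np.median(pts[:,1]))<.004
    f=least_squares(lambda k:np.hypot(X[ok,0]-k[0],X[ok,1]-k[1])-k[2],[0,0,.058],loss='soft_l1',f_scale=.0004); c=f.x[:2]
  print(f.x,ok.sum(),len(pts),np.abs(f.fun).mean()); print((pts[:,1]*1e3).round(1).tolist())
```

```text
[ 1.62655256e-03 -5.51929424e-05  5.85819585e-02] 81 85 0.0004157222293653624
[58.7, 58.6, 58.9, 58.7, 58.7, 58.3, 58.5, 58.4, 58.8, 58.8, 58.6, 57.8, 57.4, 57.3, 57.6, 64.4, 58.6, 58.3, 58.7, 58.7, 58.8, 58.7, 58.4, 58.6, 59.0, 59.1, 58.9, 58.8, 58.8, 58.8, 58.8, 56.9, 56.8, 56.9, 57.2, 65.1, 58.9, 59.0, 58.7, 58.7, 58.7, 58.7, 59.0, 58.7, 58.7, 58.5, 58.6, 58.7, 58.9, 58.7, 64.2, 56.8, 56.7, 56.6, 56.8, 58.6, 58.5, 58.5, 58.6, 58.9, 58.8, 58.7, 58.4, 58.5, 58.7, 59.0, 58.7, 58.7, 58.5, 58.8, 64.7, 57.5, 57.3, 57.8, 57.8, 58.8, 58.9, 59.0, 58.4, 58.6, 58.4, 58.4, 59.0, 58.7, 58.9]
```

View pics/m3.png

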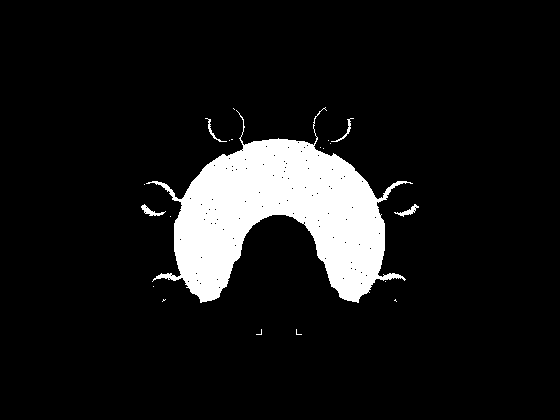

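```bash
cat >> h.py <<'E'
def seatpose(h,off):
    D=np.load('seat.npz'); S,n,b=D['S'],D['n'],D['b']
    # tool y ~ +b after turning by off about tool x
    x=-n; y=b-(b@n)*n; y/=np.linalg.norm(y); Rm=np.c_[x,y,np.cross(x,y)]
    Rm=Rm@R.from_rotvec([off,0,0]).as_matrix()
    p=S+h*n-Rm@np.array([0,.0016,0])+.059*n
    return Rm,p
def where():
    D=np.load('seat.npz'); S,n,b=D['S'],D['n'],D['b']; T=Ttool()
    o=T[:3,:3]@np.array([.059,.0016,0])+T[:3,3]-S; h=o@n; lat=o-h*n
    tl=T[:3,:3].T@b; s=env.get_state(); f=s['wrist_force']
    ti=np.arccos(np.clip(-T[:3,0]@n,-1,1))
    print('clk %.2f h=%.4f lat(tool yz) %s off=%.3f tilt=%.4f Faxial=%.2f F=%s M=%s gap=%.4f j=%s'%(s['clock'],h,(T[:3,:3].T@lat)[1:].round(4),-np.arctan2(tl[2],tl[1]),ti,f@n,f.round(1),s['ft_torque'].round(2),s['finger_gap'],s['joint_pos'].round(2)))
E
python3 - <<'E'
from h import *
where()
for off in (.22,-.22,0): print(off,rel(*seatpose(.12,off)))
E
```

```text
clk 6.45 h=0.2628 lat(tool yz) [-0.0545 -0.2809] off=-0.579 tilt=0.6984 Faxial=-2.30 F=[ 0.1 -0.6 -3.5] M=[ 0.02  0.05 -0.05] gap=0.0143 j=[-0.62  0.21 -0.06  1.31  0.    0.05]
0.22 [0.7252, -0.0128, 0.7147, -0.0091, 0.105, 0.3007]
-0.22 [0.3037, -0.1653, 0.6815, -0.009, 0.1047, 0.3014]
0 [0.5146, -0.0902, 0.7008, -0.0091, 0.1048, 0.301]
```

Call:
step_arm(moves=[[[0,0,0,-0.03,0.01,0.03,0],[0.06,-0.03,0.136,-0.03,0.021,0.06,0],[0.12,-0.066,0.272,-0.03,0.042,0.12,0],[0.18,-0.1,0.409,-0.03,0.063,0.18,0],[0.243,-0.132,0.545,-0.02,0.084,0.24,0],[0.304,-0.165,0.682,-0.012,0.1,0.28,0],[0.304,-0.165,0.682,-0.009,0.105,0.301,0],[0.304,-0.165,0.682,-0.009,0.105,0.301,0],[0.304,-0.165,0.682,-0.009,0.105,0.301,0],[0.304,-0.165,0.682,-0.009,0.105,0.301,0]]])

```text
clock: 7.45
tcp_pos: [0.572, 0.0664, 0.2651]
orientation: [0.584, 0.046, 0.688, 0.428]
wrist_force: [-0.5, 0.1, -1.6]
finger_gap: 0.0143
```

Run:
```python
from h import *
where()
print(rel(*seatpose(.06,-.22)))
```

```text
clk 7.45 h=0.1192 lat(tool yz) [-0.0004 -0.0012] off=-0.219 tilt=0.0020 Faxial=-1.40 F=[-0.5  0.1 -1.6] M=[-0.78 -0.4   0.04] gap=0.0143 j=[-0.26  0.67  0.46  1.89  0.48  0.59]
[-0.001, -0.0017, -0.001, 0.0592, 0.0004, 0.0012]
```

Call:
step_arm(moves=[[[-0.001,-0.002,-0.001,0.02,0.0004,0.0012,0],[-0.001,-0.002,-0.001,0.045,0.0004,0.0012,0],[-0.001,-0.002,-0.001,0.059,0.0004,0.0012,0],[-0.001,-0.002,-0.001,0.059,0.0004,0.0012,0],[-0.001,-0.002,-0.001,0.059,0.0004,0.0012,0]]])

```text
clock: 7.95
tcp_pos: [0.5544, 0.0993, 0.2212]
orientation: [0.586, 0.046, 0.687, 0.427]
wrist_force: [-0.4, -0.6, -1.6]
finger_gap: 0.0145
```

```bash
cat >> h.py <<'E'
from scipy.optimize import least_squares
def discfit(tag):
    s=env.get_state(); im,d,P=snap('wrist',tag); T=Ttool(s); L=(P-T[:3,3])@T[:3,:3]
    m=(L[...,0]>.026)&(L[...,0]<.0345)&(np.linalg.norm(L[...,1:],axis=-1)<.06)
    q=L[m]; A=np.c_[q[:,1:],np.ones(len(q))]
    r=least_squares(lambda k:A@k-q[:,0],[0,0,.03],loss='soft_l1',f_scale=.0005).x
    m=(abs(L[...,0]-(r[0]*L[...,1]+r[1]*L[...,2]+r[2]))<.0025)
    y,z=L[...,1][m],L[...,2][m]; c=np.zeros(2)
    for it in range(4):
        a=np.arctan2(z-c[1],y-c[0]); rr=np.hypot(y-c[0],z-c[1]); pts=[]
        for k in np.arange(-1.6,1.6,.04):
            t=np.sort(rr[(abs(a-k)<.02)&(rr>.03)&(rr<.09)])
            if len(t)<30: continue
            g=np.where(np.diff(t)>.0015)[0]; pts.append((k,t[g[0]] if len(g) else t[-1]))
        pts=np.array(pts); X=c+np.c_[pts[:,1]*np.cos(pts[:,0]),pts[:,1]*np.sin(pts[:,0])]
        ok=abs(pts[:,1]-np.median(pts[:,1]))<.004
        f=least_squares(lambda k:np.hypot(X[ok,0]-k[0],X[ok,1]-k[1])-k[2],[0,0,.058],loss='soft_l1',f_scale=.0004); c=f.x[:2]
    print('plane',r.round(4),'circle',f.x.round(5),ok.sum())
E
python3 - <<'E'
from h import *
where(); discfit('w4'); where()
E
```

```text
clk 7.95 h=0.0616 lat(tool yz) [-0.0003 -0.0006] off=-0.219 tilt=0.0018 Faxial=-0.97 F=[-0.4 -0.6 -1.6] M=[-0.81 -0.42 -0.03] gap=0.0145 j=[-0.22  0.63  0.29  1.73  0.5   0.63]
plane [-0.0008  0.0007  0.0301] circle [ 1.330e-03 -6.000e-05  5.856e-02] 76
clk 8.00 h=0.0618 lat(tool yz) [-0.0004 -0.0002] off=-0.220 tilt=0.0024 Faxial=-0.71 F=[ 0.5 -0.1 -1.2] M=[-0.78 -0.44  0.01] gap=0.0144 j=[-0.22  0.63  0.29  1.73  0.5   0.63]
```

View pics/w4.png

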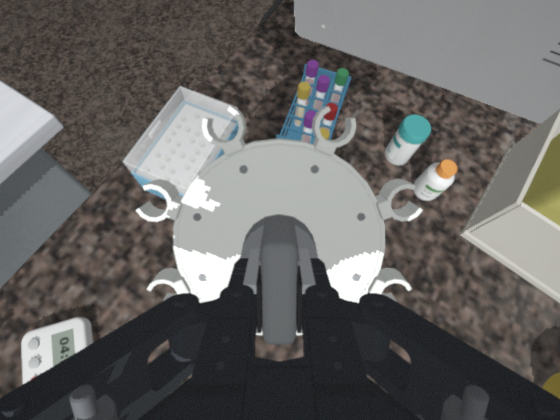

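Call:
step_arm(moves=[[[0,0,0,0.01,0.0003,0.0004,0],[0,0,0,0.02,0.0003,0.0004,0],[0,0,0,0.03,0.0003,0.0004,0],[0,0,0,0.034,0.0003,0.0004,0],[0,0,0,0.036,0.0003,0.0004,0],[0,0,0,0.036,0.0003,0.0004,0]]])

```text
clock: 8.6
tcp_pos: [0.5437, 0.1203, 0.1938]
orientation: [0.586, 0.046, 0.687, 0.427]
wrist_force: [-0.5, 0.3, -2.0]
finger_gap: 0.0141
```

```bash
python3 -c "
from h import *
where();print(rel(*seatpose(.015,-.22)))"
```

```text
clk 8.60 h=0.0254 lat(tool yz) [0.0001 0.0002] off=-0.220 tilt=0.0017 Faxial=-1.85 F=[-0.5  0.3 -2. ] M=[-0.77 -0.39 -0.01] gap=0.0141 j=[-0.19  0.62  0.19  1.64  0.52  0.66]
[-0.0003, 0.0014, 0.001, 0.0104, -0.0001, -0.0001]
```

Call:
step_arm(moves=[[[0,0,0,0.004,0,0,0],[0,0,0,0.008,0,0,0],[0,0,0,0.012,0,0,0],[0,0,0,0.015,0,0,0],[0,0,0,0.0155,0,0,0]]])

```text
clock: 9.1
tcp_pos: [0.5385, 0.1293, 0.1816]
orientation: [0.586, 0.046, 0.687, 0.428]
wrist_force: [-0.9, -0.9, -2.0]
finger_gap: 0.0146
```

```bash
python3 -c "
from h import *
where();print(rel(*seatpose(.006,-.22)))"
```

```text
clk 9.10 h=0.0095 lat(tool yz) [0.0002 0.    ] off=-0.220 tilt=0.0011 Faxial=-1.29 F=[-0.9 -0.9 -2. ] M=[-0.78 -0.43 -0.02] gap=0.0146 j=[-0.18  0.61  0.15  1.6   0.52  0.67]
[-0.0004, 0.0009, 0.0006, 0.0035, -0.0003, 0.0]
```

Now touch the bar gently.

Call:
step_arm(moves=[[[0,0,0,0.001,0,0,0],[0,0,0,0.002,0,0,0],[0,0,0,0.0027,0,0,0],[0,0,0,0.003,0,0,0]]])

```text
clock: 9.5
tcp_pos: [0.5378, 0.1307, 0.1797]
orientation: [0.586, 0.046, 0.687, 0.427]
wrist_force: [1.1, -3.2, 2.1]
finger_gap: 0.0143
```

```bash
python3 -c "
from h import *
where()"
```

```text
clk 9.50 h=0.0070 lat(tool yz) [0.0001 0.0001] off=-0.220 tilt=0.0018 Faxial=3.71 F=[ 1.1 -3.2  2.1] M=[-0.74 -0.19  0.2 ] gap=0.0143 j=[-0.18  0.61  0.15  1.59  0.52  0.68]
```

Call:
step_arm(moves=[[[0.03,0,0,0.0005,0,0,0],[0.06,0,0,0.0006,0,-0.0001,0],[0.09,0,0,0.0006,0,-0.0001,0],[0.11,0,0,0.0006,0,-0.0002,0],[0.11,0,0,0.0006,0,-0.0002,0]]])

```text
clock: 10.0
tcp_pos: [0.5381, 0.1309, 0.1794]
orientation: [0.583, 0.078, 0.709, 0.389]
wrist_force: [2.7, -1.6, 0.3]
finger_gap: 0.0142
```

```bash
python3 -c "
from h import *
where()"
```

```text
clk 10.00 h=0.0067 lat(tool yz) [-0.0001  0.0006] off=-0.110 tilt=0.0032 Faxial=1.96 F=[ 2.7 -1.6  0.3] M=[-0.71 -0.71 -0.23] gap=0.0142 j=[-0.18  0.61  0.15  1.59  0.52  0.79]
```

Call:
step_arm(moves=[[[0.03,0,0,0.0009,0,-0.0004,0],[0.06,0,0,0.0011,0,-0.0005,0],[0.09,0,0,0.0013,0,-0.0005,0],[0.11,0,0,0.0015,0,-0.0006,0],[0.11,0,0,0.0025,0,-0.0006,0]]])

```text
clock: 10.5
tcp_pos: [0.5364, 0.1322, 0.1772]
orientation: [0.578, 0.11, 0.73, 0.349]
wrist_force: [-0.1, 0.5, -2.3]
finger_gap: 0.0147
```

```bash
python3 -c "
from h import *
where()"
```

```text
clk 10.50 h=0.0038 lat(tool yz) [-0.     -0.0001] off=0.000 tilt=0.0022 Faxial=-2.07 F=[-0.1  0.5 -2.3] M=[-0.75 -0.41  0.01] gap=0.0147 j=[-0.18  0.61  0.14  1.59  0.52  0.9 ]
```

Call:
step_arm(moves=[[[0,0,0,0.001,0,0,0],[0,0,0,0.002,0,0,0],[0,0,0,0.003,0,0,0],[0,0,0,0.0036,0,0,0],[0,0,0,0.004,0,0,0]]])

```text
clock: 11.0
tcp_pos: [0.5352, 0.1343, 0.1744]
orientation: [0.578, 0.11, 0.729, 0.349]
wrist_force: [-0.4, -1.4, 1.1]
finger_gap: 0.0144
```

```bash
python3 -c "
from h import *
where()"
```

```text
clk 11.00 h=0.0001 lat(tool yz) [ 0.     -0.0001] off=0.000 tilt=0.0026 Faxial=1.51 F=[-0.4 -1.4  1.1] M=[-0.77 -0.15  0.18] gap=0.0144 j=[-0.17  0.61  0.13  1.58  0.53  0.9 ]
```

Call:
step_arm(moves=[[[0,0,0,0.0005,0,0,0],[0,0,0,0.0007,0,0,0],[0,0,0,0.0008,0,0,0],[0,0,0,0.0008,0,0,0]]])

```text
clock: 11.4
tcp_pos: [0.5353, 0.1343, 0.1744]
orientation: [0.578, 0.11, 0.729, 0.349]
wrist_force: [1.0, -6.1, 4.5]
finger_gap: 0.0142
```

```bash
python3 -c "
from h import *
where()"
```

```text
clk 11.40 h=0.0001 lat(tool yz) [0. 0.] off=0.000 tilt=0.0037 Faxial=7.22 F=[ 1.  -6.1  4.5] M=[-0.74  0.13  0.36] gap=0.0142 j=[-0.17  0.61  0.13  1.57  0.53  0.9 ]
```

Call:
step_arm(moves=[[[0,0,0,-0.0005,0,0,0],[0,0,0,-0.0005,0,0,0.5],[0,0,0,-0.0005,0,0,0.5],[0,0,0,-0.0005,0,0,0.5],[0,0,0,-0.0005,0,0,0.5],[0,0,0,-0.0005,0,0,0.5],[0,0,0,-0.0005,0,0,0.5]]])

```text
clock: 12.1
tcp_pos: [0.5354, 0.1341, 0.1747]
orientation: [0.578, 0.11, 0.729, 0.349]
wrist_force: [0.6, 0.1, 0.4]
finger_gap: 0.0424
```

Call:
step_arm(moves=[[[0,0,0,-0.01,0,0,0.5],[0,0,0,-0.03,0,0,0.5],[0,0,0,-0.06,0,0,0.5],[0,0,0,-0.1,0,0,0.6],[0,0,0,-0.14,0,0,0.8],[0,0,0,-0.14,0,0,1],[0,0,0,-0.14,0,0,1],[0,0,0,-0.14,0,0,1]]])

```text
clock: 12.9
tcp_pos: [0.5781, 0.0554, 0.2813]
orientation: [0.578, 0.11, 0.73, 0.349]
wrist_force: [-0.1, 0.6, -0.8]
finger_gap: 0.0852
```

Run:
```python
from h import *
where(); im,d,P=snap('wrist','w5'); snap('top','t5'); snap('side','s5')
D=np.load('seat.npz');S,n,u,v=D['S'],D['n'],D['u'],D['v']
q=P.reshape(-1,3);q=q[~np.isnan(q[:,0])]-S; h=q@n; x=np.c_[q@u,q@v]; r=np.linalg.norm(x,axis=1)
m=(r<.056)&(r>.03)&(h>.015)&(h<.05); print('disc h',np.median(h[m]),m.sum())
A=np.c_[x[m],np.ones(m.sum())]; print(least_squares(lambda k:A@k-h[m],[0,0,.03],loss='soft_l1',f_scale=.0005).x)
m=(r<.03)&(h>.074)&(h<.1); print('grip top',h[m].max(),cv2.minAreaRect(x[m].astype(np.float32)))
```

```text
clk 12.90 h=0.1397 lat(tool yz) [ 0.0002 -0.0006] off=0.001 tilt=0.0023 Faxial=-0.98 F=[-0.1  0.6 -0.8] M=[-0.44 -0.28 -0.02] gap=0.0852 j=[-0.28  0.69  0.53  1.94  0.48  0.8 ]
disc h 0.02896085047822864 6888
[-0.0009599  -0.00113618  0.0289597 ]
grip top 0.08177535651100215 ((-3.822799772024155e-05, -0.0007123649120330811), (0.0470767579972744, 0.01624743640422821), 81.97920989990234)
```

View pics/w5.png

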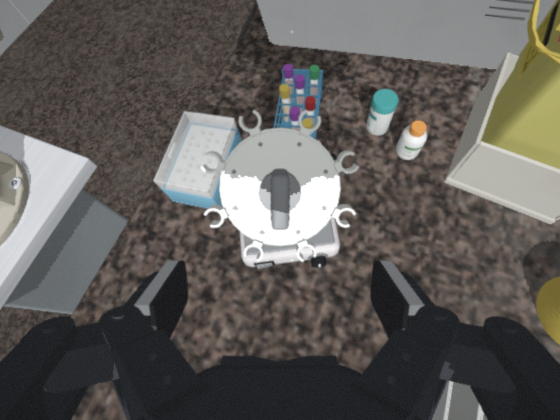

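View pics/s5.png

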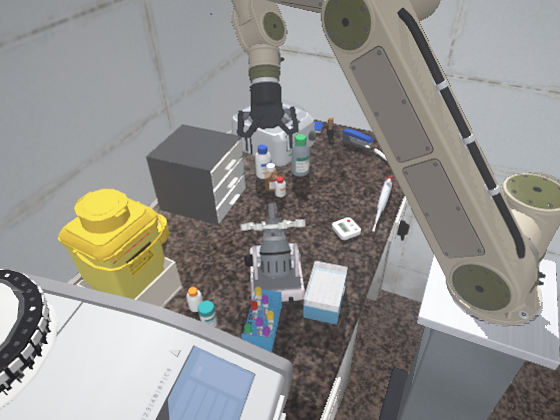

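The wheel sits at the same disc height above the flange (29.0 mm) as it did above the bench. In the wrist picture it is centred at (280,188), clear of the jaws, and the side picture shows the bystanders where they were.

```bash
python3 -c "
from h import *
env.hand_in(); print(env.get_state()['clock'])"
```

```text
the job is handed in; nothing more can be done
the job is handed in; nothing more can be done
```

The tube wheel is home on the mixer's spindle and released, and the job is handed in. The clock read about 13 s of the 51 s allowed.

- **How it went:** I gripped the wheel by its finger grip and slid it down the spindle's measured axis, starting about 0.22 rad off the slot. It rode on the drive bar at 7.0 mm, as expected. I turned it under about 4–5 N until the slot dropped over the bar, then lowered it to the flange. A check push of about 9 N moved it no further. I then opened the jaws and backed off along the axis.
- **Seating:** After release the disc stands 29.0 mm above the flange, which matches its height above the bench before pickup. It is within about 0.7 mm of the spindle axis and tilted by less than 0.002 rad.
- **Clearance:** The gripper is about 14 cm clear of the wheel. In the final wrist and side pictures the bystanders look unmoved; I judged that by eye and did not measure their positions.
- **Checks:** None failed or disagreed. The depth readings put the grip top about 1.8 mm high both before and after, which is within the camera's error.

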